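# Put the washed top tier back on the spice caddy

### The arm

A 6-joint arm with a two-finger parallel gripper is mounted at the origin on a cart in front of the work surface, level with it; the furniture and walls round the work are solid. World frame = base frame: x ahead of the robot, y to its left, z up, the work surface at z = 0. Lengths are in m, angles in rad, forces in N, time in s.
With the tool pointing down it reaches from about 0.375 to 0.9 m from the base axis. Payload 3.1 kg.
Tool frame: the origin (TCP) lies on the centre line of the jaws, within the pads' length; the fingertips stand robot.tcp_to_tips ahead of it and the grasp point (between the pads) lies 3 mm ahead of it (robot.tcp_to_tips is the distance from the TCP to the fingertips, in m); z points along the fingers, y is the line along which they close (so a half turn about z gives the same grasp; the last joint's range is limited). The gripper opens to 87 mm and grips with 3 to 60 N. Pads are 19 mm wide; open, the fingers measure 117 mm over their backs; the gripper's body (75 mm by 190 mm) begins 51 mm behind the grasp point.
Start: joints at [-1.488, 0.527, 1.433, -0, 1.181, -0.178], TCP at [0.161, -0.604, 0.208] pointing down, gripper open.
Joint ranges: [-3.08, 3.08], [-0.75, 2.2], [0.22, 2.44], [-1.43, 4.57], [0, 2.65], [-2.85, 2.85]. Speed limits (rad/s): [2.79, 2.79, 3.14, 3.14, 3.14, 3.14].

### API

Orientations are given as a unit quaternion [x, y, z, w].
In Python, from rig import robot gives the robot as it stands. The module is installed in compiled form; this text tells all that it offers.
- The arm moves only by the shell command python3 -m jog 'ROWS' [FORCE]. ROWS is JSON, one flat list of numbers, 5 for each row, row after row: the finger opening in m, from 0 to 0.087, then the shift along the tool's x, y, z in m, then the turn about the tool's z in units of 10 degrees (1.0 is 10 degrees). In form: [claw, x, y, z, roll, claw, x, y, z, roll, ...]. A call has 1 to 20 rows; each row shifts and turns the commanded pose from where the row before left it, along the tool's axes as they then stand; what a row does not reach is not made up. A row lasts 1/8 s, in which the tool goes at most 62.5 mm and 10.7 degrees, less where a joint would pass 70% of its speed; a pose out of reach is approached as far as the arm can. A call with a gripper value outside its range is refused whole. The fingers move at their own pace and stop on an object; FORCE is the grip in N (left out, the last holds). Time passes only in rows, so rows that do not move let the fingers close. It gives the time, the measured TCP pose, the force, the opening and the grip force at its end, in the units of the state.
- robot.get_obs(): the state, without advancing time (a new reading comes with each control period).
- robot.camera(name): name is "side" or "top"; returns the picture (400x640x3 uint8, blue, green, red); there is no depth.
- robot.camera_model(name): a dict with "fx", "fy", "cx", "cy" (pixels), "R" (3x3) and "t" (3): a world point X has camera coordinates R X + t. Camera axes: x right, y down, z forward; pixel columns grow to the right and rows downward; lengths in m; the calibration is good to about 2 mm. A picture is of the moment at which its call begins. camera_model takes no time and is no camera call.
- robot.hand_in(): hands the job in; it is judged then, once.
Trained networks look in the newest picture that a camera, given by its name, has taken for a name from the list of things; names that differ only in an ending like _2 or _b are one class to them, and where a whole thing is asked for, a point or a joint stands for the part that bears it (a point fixed in the world has none). Each returns a list of dicts, best first, with "conf" (0 to 1); they miss things now and then, are a little off and sometimes report something else, mostly with a low value. They report only what shows in the picture. A call takes as long as a camera call.
- robot.look_for(camera, label): "extent" ([centre column, centre row, width, height] in pixels, round what is visible of it).
- robot.outline_of(camera, label): "region" (400x640 bool, what is visible of it) and "extent" ([centre column, centre row, width, height] in pixels, round what is visible of it).
The state is a dict: "time": time; "q": joint angles; "joint_velocities": joint speeds; "joint_torque": joint torques, N m; "position": TCP position; "tool_rot": TCP orientation; "ft_force": force on the tool from outside, world axes, zero at the start; "moment": the same for the moment, N m; "grip_width": finger opening in m; "grip_force": force on a finger pad.
Only numpy, scipy, OpenCV 4.12 (cv2) and the standard library are available. Lean on these libraries where they do the work, as an engineer would, in place of code of your own. Each camera call takes 0.05 s, during which the arm holds its last target. There are 200 camera calls.

### The job

The top tier of the two-tier spice caddy has been washed and leans on the draining rack to dry. Take it by its handle, set it level over the caddy so that all four corner holes drop over the four posts, and press it down until both end clips snap over its ends and it sits fully home; then let go. Do not drop it, and do not shove the caddy, knock over the jars in it or disturb the mug and the lemon.

Things in the scene. Friction and masses are not known exactly. Their poses are not given: they have to be found in the camera images.
- tier_handle (a point): Centre of the wooden handle bar of the loose top tier (about 0.4 kg). Flat-sided bar 14 mm thick (x), 20 mm high (z), 108 mm long (y), free for 90 mm between its two steel uprights. The point is 46 mm above the board's top, 56 mm above its underside. Tier axes: x across the bar, y along the bar and the board's long way, z out of the board's top.
- tier_under (a point): Centre of the underside of the tier's light-wood board, same axes. Board 124 (x) x 160 (y) x 10 mm, its short ends (y = +-80 mm) rounded over. A 14 mm hole right through at each corner, x = +-50, y = +-62 mm. A steel wire along each long side stands 18 mm above the board's top. The tier is the same turned end for end.
- drainer_mid (a point): Fixed draining rack, two sloping wires in a white drip tray 176 x 170 x 12 mm; point on the worktop under its middle, x axis up the slope in plan. At the start the tier lies on it, 28 degrees from level, top face towards the robot, its lower long edge against wire toes 18 mm high: lift it off square to the board until clear of the toes.
- caddy_seat (a point): Centre of the caddy's seat, 128 mm above the worktop; x the caddy's short way, y its long way, z up. The seat is the tops of the two wooden end bars that join the posts. The tier is home when tier_under is at this point, x and y axes along the caddy's, either way round.
- caddy_foot (a point): Middle of the caddy's underside on the worktop, same axes. The caddy stands loose (1.4 kg): light-wood lower board 132 (x) x 156 (y) mm, four round steel posts 10 mm thick at x = +-50, y = +-62 mm, rising 34 mm above the seat, the last 10 mm tapered to a 3.6 mm tip.
- clip_left (a joint): Turn (rad) of the spring clip at the caddy's +y end: a steel leaf 24 mm wide standing 84 mm from the caddy's middle. 0 = closed, about 0.1 = spread while the board's end passes its bead, back to 0 when the board is home. Its flared lip reaches 28 mm above the seat; its bead juts 3.5 mm over the end of a seated board.
- clip_right (a joint): The same for the clip at the caddy's -y end. Set down lightly, the tier comes to rest on the lips of both clips, 12 to 18 mm above the seat, with the posts already in its holes; about 10 to 18 N downwards (with its weight) then snaps it past both beads.
- jar_a_mid (a point): Spice jar with a red cap, 45 mm across and 106 mm high, standing loose on the caddy's lower board; the point is half-way up.
- jar_b_mid (a point): Another spice jar with a red cap, same size, on the caddy's lower board; the point is half-way up.
- jar_c_mid (a point): The third spice jar with a red cap, same size, on the caddy's lower board; the point is half-way up.
- mug_mid (a point): Small white mug, 64 mm across without its handle, 51 mm high, on the worktop behind the work; the point is half-way up.
- lemon_mid (a point): Lemon, 70 by 58 by 56 mm, lying on the worktop behind the work; the point is its centre.

How it is judged:
At the end, for the whole second after the job is handed in: Centre of the board's underside within 3 mm in height and 5 mm sideways of the seat's centre, level with the caddy within 0.04 rad, square to it within 0.06 rad, right way up, posts through its holes; both clips back below 0.04 rad; the caddy level within 0.04 rad (z of tier_under in the frame of caddy_seat between -0.003 and 0.003 m and x of tier_under in the frame of caddy_seat between -0.005 and 0.005 m and y of tier_under in the frame of caddy_seat between -0.005 and 0.005 m and angle between the z axis of tier_under and the z axis of caddy_seat, either way round below 0.04 rad and angle between the x axis of tier_under and the x axis of caddy_seat, either way round below 0.06 rad and angle between tier_under's own z axis and vertical below 0.1 rad and value of joint each of clip_left, clip_right below 0.04 rad and angle between caddy_seat's own z axis and vertical below 0.04 rad); the robot touches nothing.
It fails at once if a jar in the caddy falls over (leans more than 0.4 rad) (angle between any of jar_a_mid, jar_b_mid, jar_c_mid's own z axis and vertical above 0.4 rad).
It fails at once if the caddy is shoved more than 50 mm or tipped more than 0.15 rad (distance of caddy_seat from where it was at the start of the episode above 0.05 m or angle between caddy_seat's own z axis and vertical above 0.15 rad).
It fails at once if the tier is dropped (falls faster than 0.7 m/s with no finger on it) (linear speed of tier above 0.7 m/s and contact force between the fingers and tier below 0.1 N).
It fails at once if the mug or the lemon is moved more than 40 mm (distance of any of mug_mid, lemon_mid from where it was at the start of the episode above 0.04 m).
It also fails if it takes over 45 s, if anything falls off the work surface, if the arm or the gripper's body presses on something with over 40 N, if the wrist force passes 120 N, or if a joint passes its speed limit or range.

## Working session

There is one attempt and no reset: what is moved stays moved. The work goes in short steps, Python scripts to look and compute and a shell command to move; the robot and the scene stay as the last step left them, time stands still between calls to the robot, and variables do not carry over. Pictures are saved under pics/ and viewed, at most 10 in all, crops included, and the job is handed in when it is done.

```bash
mkdir -p pics
python3 - <<'E'
from rig import robot
import cv2,numpy as np
np.set_printoptions(precision=4,suppress=True)
o=robot.get_obs()
for k in o: print(k,np.array(o[k]))
print(robot.tcp_to_tips)
for c in("side","top"):
    im=robot.camera(c); cv2.imwrite(f"pics/{c}0.png",im)
    m=robot.camera_model(c); print(c,m)
    for l in("tier_handle","tier_under","caddy_seat","caddy_foot","clip_left","jar_a_mid","mug_mid","lemon_mid"):
        print(c,l,[(np.round(d["extent"]),round(d["conf"],2)) for d in robot.look_for(c,l)[:4]])
E
```

```text
time 0.0
q [-1.4885  0.5285  1.4339 -0.      1.1814 -0.1785]
joint_velocities [ 0.0005 -0.0004  0.0005  0.     -0.0024 -0.0009]
joint_torque [ -0.0004 -44.0036 -17.6593   0.0633   0.0584  -0.0002]
position [ 0.1611 -0.6031  0.207 ]
tool_rot [ 0.9915  0.13    0.     -0.0011]
ft_force [-0.4045 -0.07    0.1103]
moment [0.0069 0.0258 0.0011]
grip_force 0.0
grip_width 0.08704209279207223
0.022
side {'fx': 471.6187738185796, 'fy': 471.6187738185796, 'cx': 321.39355650403826, 'cy': 201.97125575105994, 'R': array([[ 0.9974,  0.0684,  0.0227],
       [ 0.0625, -0.663 , -0.746 ],
       [-0.036 ,  0.7455, -0.6655]]), 't': array([-0.612 ,  0.047 ,  1.1519])}
side tier_handle [(array([267., 259.,  76.,  74.]), 0.86), (array([293., 157.,  17.,  25.]), 0.62)]
side tier_under [(array([268., 259.,  71.,  71.]), 0.78)]
side caddy_seat [(array([296., 173.,  65.,  88.]), 0.89)]
side caddy_foot [(array([295., 173.,  59.,  93.]), 0.98)]
side clip_left [(array([305., 136.,  12.,  18.]), 0.43)]
side jar_a_mid [(array([286., 181.,  19.,  40.]), 0.96)]
side mug_mid [(array([363., 223.,  26.,  35.]), 0.63)]
s
[... 190 characters left out ...]
2522231515897, 'R': array([[ 0.024 , -0.9997, -0.0046],
       [-0.9933, -0.0233, -0.1129],
       [ 0.1127,  0.0072, -0.9936]]), 't': array([0.0132, 0.6015, 0.8884])}
top tier_handle [(array([395., 244.,  78.,  61.]), 0.82)]
top tier_under [(array([396., 242.,  83.,  64.]), 0.63)]
top caddy_seat [(array([267., 226.,  86.,  68.]), 0.84)]
top caddy_foot [(array([268., 225.,  85.,  70.]), 0.59)]
top clip_left [(array([306., 231.,   6.,  10.]), 0.61), (array([228., 214.,   6.,  11.]), 0.46)]
top jar_a_mid [(array([279., 240.,  26.,  19.]), 0.93)]
top mug_mid [(array([325., 158.,  41.,  27.]), 0.86)]
top lemon_mid [(array([416., 166.,  26.,  24.]), 0.86), (array([228., 215.,   9.,  12.]), 0.43)]
```

Run:
```python
import cv2
a=cv2.imread("pics/top0.png")[170:310,190:490];cv2.imwrite("pics/t0c.png",cv2.resize(a,None,fx=2.66,fy=2.66,interpolation=cv2.INTER_CUBIC))
b=cv2.imread("pics/side0.png")[120:320,200:420];cv2.imwrite("pics/s0c.png",cv2.resize(b,None,fx=3,fy=3,interpolation=cv2.INTER_CUBIC))
```

```text
(no output)
```

View pics/t0c.png

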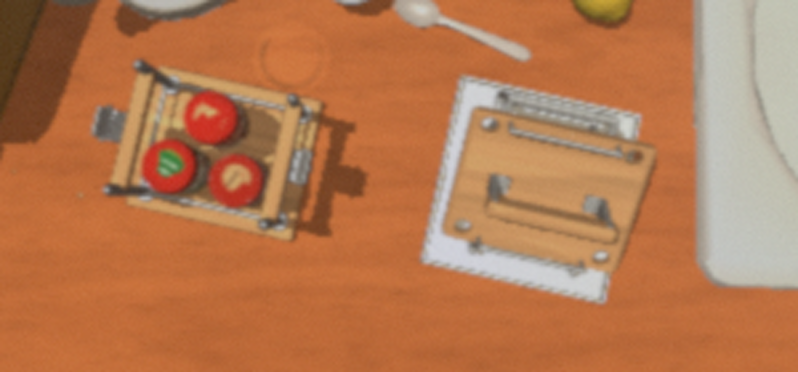

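View pics/s0c.png

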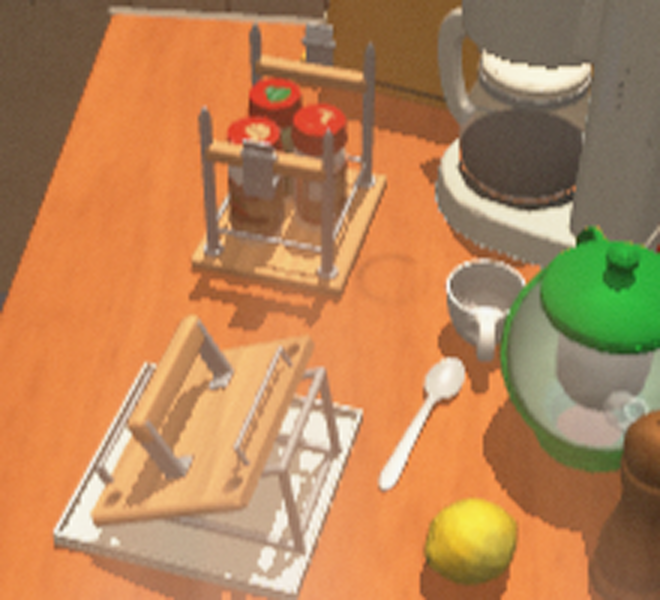

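The top crop shows the caddy's post tips at (138,66), (110,189), (294,101) and (265,224). It also shows the tier's holes at (490,124), (632,156), (462,226) and (600,258). The side crop shows the same posts at (205,110), (328,132), (255,30) and (371,45). I'll fit both poses to these points.

```bash
cat > h.py <<'E'
from rig import robot
import numpy as np
from scipy.optimize import least_squares
from scipy.spatial.transform import Rotation as Ro
np.set_printoptions(precision=4,suppress=True)
M={c:robot.camera_model(c) for c in("side","top")}
def proj(c,X):
    m=M[c];p=np.atleast_2d(X)@m["R"].T+m["t"];return np.c_[m["fx"]*p[:,0]/p[:,2]+m["cx"],m["fy"]*p[:,1]/p[:,2]+m["cy"]]
E
python3 - <<'E'
from h import *
T=lambda u,v:(190+u/2.66,170+v/2.66); S=lambda u,v:(200+u/3,120+v/3)
def fit(obs,x0,pose):
    def r(x):
        R,t=pose(x)
        return np.concatenate([(proj(c,R@np.array(P)+t)-uv).ravel() for c,P,uv in obs])
    s=least_squares(r,x0,loss="soft_l1"); return s.x,r(s.x).reshape(-1,2)
z=.162
cad=[("top",(.05,.062,z),T(138,66)),("top",(-.05,.062,z),T(110,189)),("top",(.05,-.062,z),T(294,101)),("top",(-.05,-.062,z),T(265,224)),
("side",(-.05,-.062,z),S(205,108)),("side",(.05,-.062,z),S(328,130)),("side",(-.05,.062,z),S(255,28)),("side",(.05,.062,z),S(371,43)),
]
x,r=fit(cad,[.5,.15,-.25],lambda x:(Ro.from_euler("Z",x[2]).as_matrix(),np.array([x[0],x[1],0])))
print("caddy",x,np.degrees(x[2]));print(r)
h=.010
tier=[("top",(.05,.062,h),T(490,124)),("top",(.05,-.062,h),T(632,156)),("top",(-.05,.062,h),T(462,226)),("top",(-.05,-.062,h),T(600,258)),
("side",(-.05,-.062,h),S(113,498)),("side",(.05,-.062,h),S(235,484)),("side",(.05,.062,h),S(290,350)),
("side",(-.007,.054,.066),S(190,322)),("side",(-.007,-.054,.066),S(136,425))]
for free in(0,1):
    x,r=fit(tier,[.5,-.17,.06,-.25]+([-.49] if free else []),lambda x:(Ro.from_euler("ZY",[x[3],x[4] if free else -np.radians(28)]).as_matrix(),x[:3]))
    R=Ro.from_euler("ZY",[x[3],x[4] if free else -np.radians(28)]).as_matrix()
    print("tier",x,np.degrees(x[3:]),"handle",R@[0,0,.056]+x[:3]);print(r)
for c,l in(("top","mug_mid"),("top","lemon_mid")):
    pass
E
```

```text
caddy [ 0.5386  0.1421 -0.1902] -10.896125853648938
[[-0.013  -1.3493]
 [-0.996  -0.2196]
 [-0.3206 -1.8907]
 [-0.1639 -0.371 ]
 [-1.0377  1.1073]
 [-0.5964  1.2142]
 [-0.9714 -0.3793]
 [-1.1381  1.0622]]
tier [ 0.5143 -0.1422  0.0567 -0.194 ] [-11.1131] handle [ 0.4885 -0.1372  0.1061]
[[-0.6535 -0.6942]
 [ 0.2834 -0.7879]
 [-0.292  -0.8108]
 [-0.134  -1.2447]
 [-0.0215  0.3841]
 [-0.5553 -0.0503]
 [ 0.0842  0.4164]
 [-2.4252 -2.4173]
 [-3.9177  0.5273]]
tier [ 0.5137 -0.1421  0.0567 -0.1892 -0.4491] [-10.8395 -25.7325] handle [ 0.4898 -0.1375  0.1071]
[[-0.8    -0.8316]
 [ 0.0818 -1.2069]
 [-0.2369 -0.1843]
 [ 0.09   -0.8403]
 [-0.52   -0.2146]
 [-0.0064  0.4988]
 [ 0.2993  0.9063]
 [-1.8722 -2.7172]
 [-3.0976  0.3102]]
```

```bash
python3 -m jog '[0.087,0,0,-0.04,0, 0.046,0.036,-0.03,0,0, 0.046,0.036,-0.03,0,0, 0.046,0.036,-0.03,0,0, 0.046,0.036,-0.03,0,0, 0.046,0.036,-0.03,0,0, 0.046,0.036,-0.03,0,0, 0.046,0.036,-0.03,0,0, 0.046,0.036,-0.03,0,0, 0.046,0.036,-0.03,0,0, 0.046,0.036,-0.03,0,0, 0.046,0.036,-0.03,0,0, 0.046,0.036,-0.03,0,0, 0.046,0,0,0,-0.92, 0.046,0,0,0,-0.92, 0.046,0,0,0,-0.92, 0.046,0,0,0,-0.92, 0.046,0,0,0,-0.92, 0.046,0,0,0,-0.92, 0.046,0,0,0,-0.92]'
```

```text
time: 3.4
position: [0.4858, -0.1446, 0.2481]
tool_rot: [0.768, 0.64, 0.0, 0.0]
ft_force: [-0.1, -0.4, -0.1]
grip_width: 0.0461
grip_force: 0.0
```

```bash
python3 -m jog '[0.046,0.007,0.002,0.03,0, 0.046,0,0,0.03,0, 0.046,0,0,0.025,0, 0.046,0,0,0,0]'
python3 - <<'E'
from h import *
import cv2
b=robot.camera("side");a=robot.camera("top")
b=b[180:320,200:340];a=a[190:300,320:460]
cv2.imwrite("pics/s1.png",np.hstack([cv2.resize(b,(400,400),interpolation=2),cv2.resize(a,(400,314),interpolation=2)[:314] if 0 else cv2.copyMakeBorder(cv2.resize(a,(400,314),interpolation=2),0,86,0,0,0)]))
o=robot.get_obs();print(o["position"])
E
```

```text
time: 3.9
position: [0.4877, -0.1374, 0.1615]
tool_rot: [0.77, 0.638, -0.001, -0.002]
ft_force: [0.0, 0.2, 0.2]
grip_width: 0.046
grip_force: 0.0
[ 0.4895 -0.1384  0.1635]
```

View pics/s1.png

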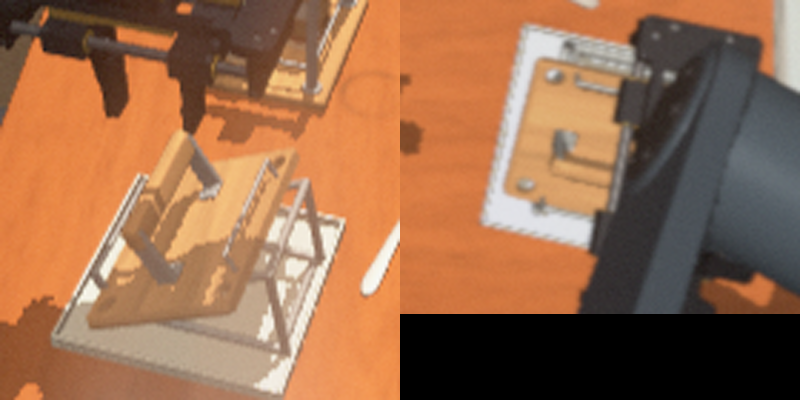

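```bash
python3 -m jog '[0.046,0,0,0.015,0, 0.046,0,0,0.015,0, 0.046,0,0,0.012,0, 0.046,0,0,0.009,0, 0.046,0,0,0,0]'
python3 - <<'E'
from h import *
import cv2
b=robot.camera("side")
cv2.imwrite("pics/s2.png",cv2.resize(b[180:320,200:340],(600,600),interpolation=2))
o=robot.get_obs();print(o["position"],o["ft_force"],proj("side",[[.4885,-.1372,.106],o["position"]-[0,0,.003]]))
E
```

```text
time: 4.62
position: [0.4886, -0.1379, 0.1112]
tool_rot: [0.77, 0.638, -0.0, -0.001]
ft_force: [0.2, 0.3, 0.7]
grip_width: 0.0458
grip_force: 0.0
[ 0.4889 -0.1381  0.1117] [ 0.0773  0.2255 -0.8454] [[256.7947 245.8264]
 [256.8427 245.2509]]
```

View pics/s2.png

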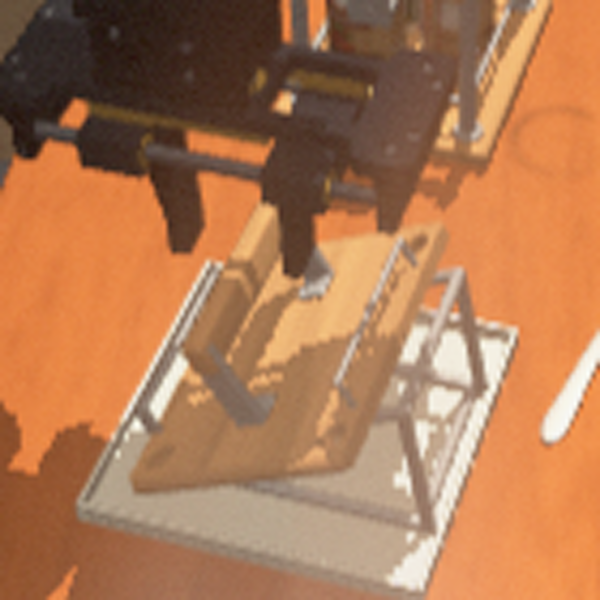

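Run:
```python
from h import *
o=robot.get_obs();p=o["position"];y=np.array([.983,-.185,0])
for d in(-.031,.031): print((proj("side",p+y*d-[0,0,.022])-[200,180])*4.286)
for dz in (0,.012): print((proj("side",np.array([.4885,-.1372,.106])+[[-.01,.053,dz],[0.01,-.053,dz]])-[200,180])*4.286)
```

```text
[[185.7701 293.7658]]
[[307.5631 319.8542]]
[[241.6315 202.4604]
 [245.3675 368.6975]]
[[239.946  185.1144]
 [243.5675 351.2906]]
```

Run:
```python
from h import *
import cv2
R=Ro.from_euler("ZY",[-.192,-np.radians(28)]).as_matrix();t=np.array([.5143,-.1422,.0567])
def box(lo,hi): return np.array([[a,b,c] for a in(lo[0],hi[0]) for b in(lo[1],hi[1]) for c in(lo[2],hi[2])])
E=[(0,1),(0,2),(0,4),(1,3),(1,5),(2,3),(2,6),(3,7),(4,5),(4,6),(5,7),(6,7)]
def draw(im,c,P,o,s,col):
    q=((proj(c,P)-o)*s).astype(int)
    for a,b in E: cv2.line(im,tuple(map(int,q[a])),tuple(map(int,q[b])),col,1)
bar=box((-.007,-.054,.046),(.007,.054,.066))@R.T+t; brd=box((-.062,-.08,0),(.062,.08,.01))@R.T+t
p=robot.get_obs();Rt=Ro.from_quat(p["tool_rot"]).as_matrix();pp=p["position"]
f1=box((-.0095,.023,-.02),(.0095,.038,.022))@Rt.T+pp; f2=box((-.0095,-.038,-.02),(.0095,-.023,.022))@Rt.T+pp
bod=box((-.0375,-.095,-.048),(.0375,.095,-.1))@Rt.T+pp
out=[]
for c,f,o,fing in(("side",robot.camera("side"),(205,180),1),("top",cv2.imread("pics/top0.png"),(340,190),0)):
    s=4;im=cv2.resize(f[o[1]:o[1]+140,o[0]:o[0]+100],None,fx=s,fy=s,interpolation=2)
    draw(im,c,bar,o,s,(255,0,0));draw(im,c,brd,o,s,(0,255,0))
    if fing:
        for g in(f1,f2,bod): draw(im,c,g,o,s,(0,0,255))
    out.append(im)
cv2.imwrite("pics/ov.png",np.hstack(out))
```

```text
(no output)
```

View pics/ov.png

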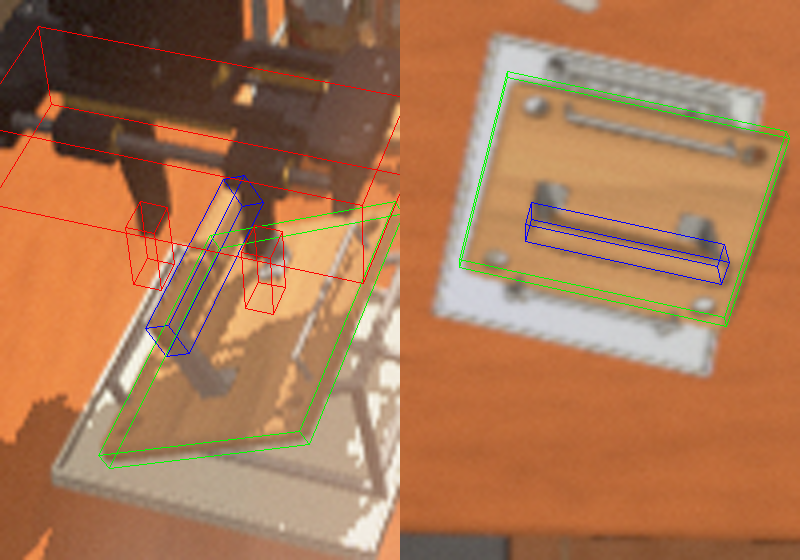

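Run:
```python
from h import *
import cv2
def box(lo,hi): return np.array([[a,b,c] for a in(lo[0],hi[0]) for b in(lo[1],hi[1]) for c in(lo[2],hi[2])])
E=[(0,1),(0,2),(0,4),(1,3),(1,5),(2,3),(2,6),(3,7),(4,5),(4,6),(5,7),(6,7)]
p=robot.get_obs();Rt=Ro.from_quat(p["tool_rot"]).as_matrix();pp=p["position"]
B=[box((-.0095,a,-.02),(.0095,b,.022))@Rt.T+pp for a,b in((.023,.038),(-.038,-.023))]+[box((-.0375,-.095,-.1),(.0375,.095,-.048))@Rt.T+pp]
def dr(c,o,w,h,s):
    f=robot.camera(c);im=cv2.resize(f[o[1]:o[1]+h,o[0]:o[0]+w],None,fx=s,fy=s,interpolation=2)
    for P in B:
        q=((proj(c,P)-o)*s).astype(int)
        for a,b in E: cv2.line(im,tuple(map(int,q[a])),tuple(map(int,q[b])),(0,0,255),1)
    return im
a=dr("top",(320,150),160,200,2.5);b=dr("side",(170,120),160,200,2.5)
cv2.imwrite("pics/ov2.png",np.hstack([a,b]))
print(p["q"],pp)
```

```text
[-0.4955  0.5183  1.8142  0.      0.8089 -0.3095] [ 0.4892 -0.1382  0.112 ]
```

View pics/ov2.png

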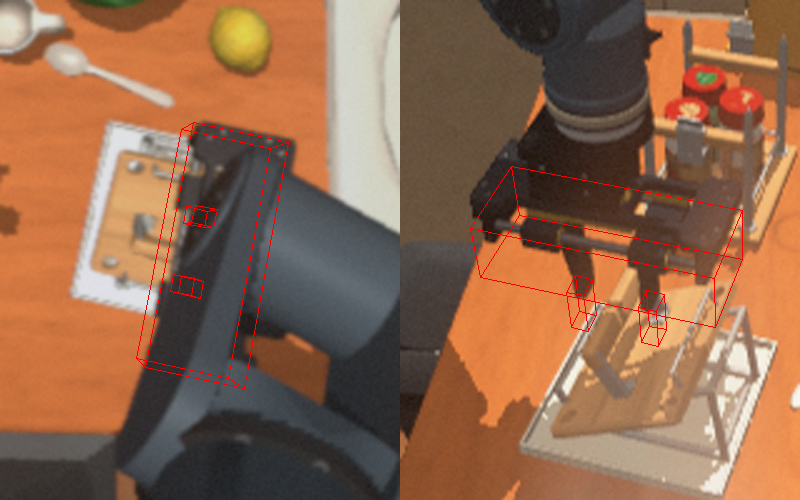

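The tier overlay agrees with the picture, but the fingers appear about 30 mm higher than the reported TCP says. I'll check with a very light close.

```bash
python3 -m jog '[0.03,0,0,0,0, 0.02,0,0,0,0, 0.01,0,0,0,0, 0.01,0,0,0,0]' 3
```

```text
time: 5.32
position: [0.489, -0.1381, 0.112]
tool_rot: [0.77, 0.638, 0.0, 0.0]
ft_force: [0.3, 0.2, 0.3]
grip_width: 0.0152
grip_force: 0.0
```

```bash
python3 -m jog '[0.01,0,0,0,0, 0.01,0,0,0,0]' 3
```

```text
time: 5.58
position: [0.489, -0.1381, 0.112]
tool_rot: [0.77, 0.638, -0.0, 0.0]
ft_force: [-0.4, -0.4, 0.2]
grip_width: 0.011
grip_force: 0.0
```

```bash
python3 -m jog '[0.046,0,0,0,0, 0.046,0,0,0,0, 0.046,0,0,0,0, 0.046,0,0,0,0, 0.046,0,0,0.01,0, 0.046,0,0,0.008,0, 0.046,0,0,0.006,0, 0.046,0,0,0,0]' 3
python3 - <<'E'
from h import *
import cv2
b=robot.camera("side");o=robot.get_obs();p=o["position"];y=np.array([.983,-.185,0])
im=cv2.resize(b[200:290,220:320],(600,540),interpolation=2)
for d in(-.031,.031):
  for dz in(0,.03):
    q=(proj("side",p+y*d+[0,0,dz-.022])[0]-[220,200])*6;cv2.circle(im,tuple(int(v) for v in q),4,(0,0,255) if dz==0 else (255,0,0),-1)
cv2.imwrite("pics/s3.png",im);print(p,o["ft_force"])
E
```

```text
time: 6.58
position: [0.4885, -0.1379, 0.0872]
tool_rot: [0.77, 0.638, -0.0, -0.001]
ft_force: [0.5, -0.6, -0.7]
grip_width: 0.046
grip_force: 0.0
[ 0.4888 -0.138   0.0875] [ 0.1789 -0.7444 -0.567 ]
```

View pics/s3.png

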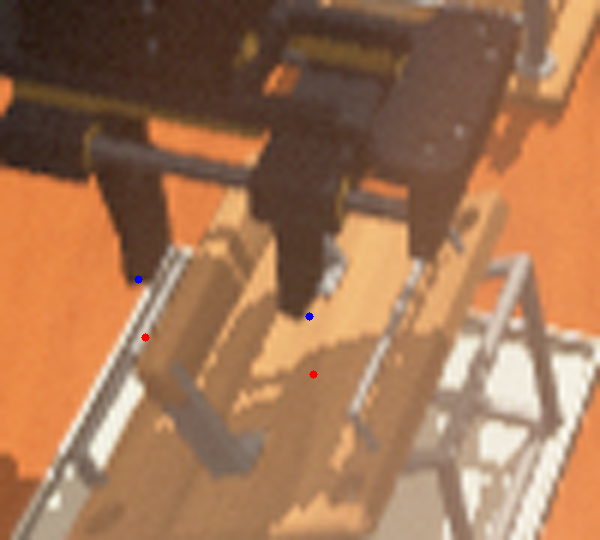

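```bash
python3 -m jog '[0.046,0,0,0.006,0, 0.03,0,0,0,0, 0.01,0,0,0,0, 0.01,0,0,0,0, 0.01,0,0,0,0, 0.01,0,0,0,0]' 6
```

```text
time: 7.38
position: [0.4865, -0.1375, 0.0819]
tool_rot: [0.769, 0.639, -0.001, -0.002]
ft_force: [-5.3, -1.5, 2.9]
grip_width: 0.0207
grip_force: 6.0
```

```bash
python3 -m jog '[0.01,0,0,0,0, 0.01,0,-0.003,-0.005,0, 0.01,0,-0.005,-0.009,0, 0.01,0,-0.005,-0.009,0, 0.01,0,-0.005,-0.009,0, 0.01,0,-0.005,-0.009,0, 0.01,0,0,-0.01,0, 0.01,0,0,0,0]' 15
```

```text
time: 8.38
position: [0.4674, -0.1344, 0.134]
tool_rot: [0.77, 0.638, 0.001, 0.001]
ft_force: [0.9, -0.2, -3.9]
grip_width: 0.0139
grip_force: 15.0
```

```bash
python3 -m jog '[0.01,0,0,0,0, 0.01,0,0,-0.01,0, 0.01,0,0,-0.025,0, 0.01,0,0,-0.03,0, 0.01,0,0,-0.03,0, 0.01,0,0,-0.015,0, 0.01,0,0,0,0]' 50
python3 - <<'E'
from h import *
import cv2
b=robot.camera("side");a=robot.camera("top");o=robot.get_obs();print(o["position"],o["tool_rot"],o["ft_force"],o["grip_width"])
cv2.imwrite("pics/sf.png",b);cv2.imwrite("pics/tf.png",a)
print([(d["extent"],d["conf"]) for d in robot.look_for("side","tier_under")],[(d["extent"],d["conf"]) for d in robot.look_for("top","tier_under")])
cv2.imwrite("pics/s4.png",np.hstack([cv2.resize(b[130:270,190:330],(400,400),interpolation=2),cv2.resize(a[170:310,320:460],(400,400),interpolation=2)]))
E
```

```text
time: 9.25
position: [0.4671, -0.1342, 0.2443]
tool_rot: [0.77, 0.638, 0.001, 0.002]
ft_force: [-0.6, 0.6, -4.8]
grip_width: 0.0134
grip_force: 50.0
[ 0.4658 -0.1335  0.2425] [ 0.7697  0.6384 -0.0002 -0.0006] [-0.4213  0.3247 -4.6201] 0.013452023189682562
[([305.2, 176.7, 16.2, 44.6], 0.51)] [([391.6, 260.6, 71.6, 70.1], 0.87)]
```

View pics/s4.png

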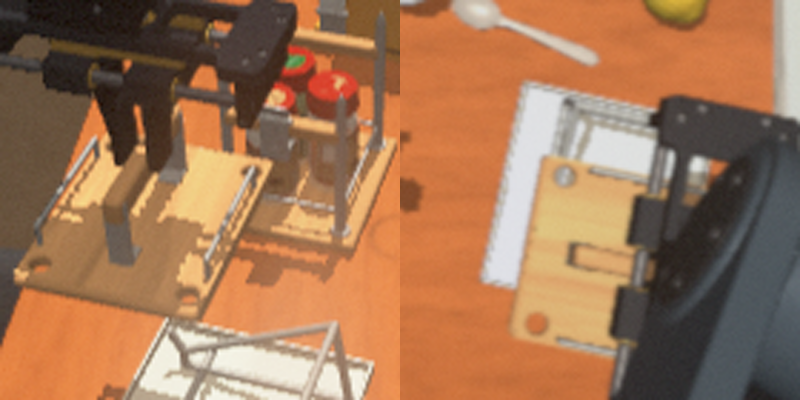

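Run:
```python
from h import *
k=2.857
T=lambda u,v:(320+u/k,170+v/k); S=lambda u,v:(190+u/k,130+v/k)
h=.01
obs=[("side",(-.05,-.062,h),S(40,265)),("side",(.05,-.062,h),S(190,297)),("top",(.05,.062,h),T(165,176)),("top",(-.05,.062,h),T(137,323)),
("top",(0,.054,.066),T(169,255)),("side",(0,-.054,.066),S(119,202)),
("side",(.062,-.08,0),S(200,318)),("side",(-.062,-.08,.01),S(15,272)),("side",(.062,.08,.01),S(272,158)),("top",(.062,.08,.01),T(145,155)),("top",(-.062,.08,.01),T(111,338))]
o=robot.get_obs();p=o["position"];q=Ro.from_quat(o["tool_rot"])
def r(x):
    R=Ro.from_euler("ZYX",x[3:]).as_matrix()
    return np.concatenate([(proj(c,R@np.array(P)+x[:3])-uv).ravel() for c,P,uv in obs])
for x0 in([.47,-.134,.2,-.19],[.47,-.134,.2,-.19,0,0]):
    f=(lambda x:r(np.r_[x,0,0])) if len(x0)==4 else r
    s=least_squares(f,x0,loss="soft_l1");print(s.x,np.degrees(s.x[3:]));print(f(s.x).reshape(-1,2).T)
    print("tier under - tcp",s.x[:3]-p)
print("tool x yaw",np.degrees(np.arctan2(*q.apply([1,0,0])[[1,0]])))
```

```text
[ 0.4671 -0.1336  0.2036 -0.1559] [-8.9295]
[[ 0.0566  0.1373 -0.6653  0.4812  2.1747 -3.2876  0.2215 -1.5394  0.0992
  -1.9117 -0.9111]
 [-0.2986 -1.8934 -0.4922  0.3848 -0.3677  0.3738  2.9872  2.9111 -1.3595
  -0.9932 -0.2272]]
tier under - tcp [ 0.0015 -0.0002 -0.0383]
[ 0.4671 -0.1348  0.2026 -0.1488  0.0056 -0.0448] [-8.5251  0.3198 -2.5658]
[[ 0.0184  0.3814 -0.7482  0.8476  0.9275 -2.488   0.427  -1.6284 -0.0619
  -2.0465 -0.4861]
 [-0.6277 -2.2574 -0.2495  0.433  -0.6807 -0.7657  2.4932  2.2831  0.6611
  -0.6214 -0.1654]]
tier under - tcp [ 0.0015 -0.0014 -0.0394]
tool x yaw 79.34003213717187
```

```bash
python3 -m jog '[0.01,0.015,0.001,0,0, 0.01,0.025,0.002,0,0, 0.01,0.03,0.002,0,0, 0.01,0.03,0.002,0,0, 0.01,0.03,0.002,0,0, 0.01,0.03,0.002,0,0, 0.01,0.03,0.002,0,0, 0.01,0.03,0.002,0,0, 0.01,0.03,0.002,0,0, 0.01,0.02,0.001,0,0, 0.01,0.014,0,0,0, 0.01,0,0,0,0, 0.01,0,0,0,0]'
python3 - <<'E'
from h import *
import cv2
b=robot.camera("side");a=robot.camera("top");o=robot.get_obs();print(o["position"],o["tool_rot"],o["ft_force"],o["grip_width"])
cv2.imwrite("pics/sf2.png",b);cv2.imwrite("pics/tf2.png",a)
cv2.imwrite("pics/s5.png",np.hstack([cv2.resize(b[80:220,240:380],(400,400),interpolation=2),cv2.resize(a[160:300,200:340],(400,400),interpolation=2)]))
E
```

```text
time: 11.08
position: [0.5363, 0.1412, 0.2428]
tool_rot: [0.77, 0.638, -0.0, 0.0]
ft_force: [-0.2, 0.0, -3.9]
grip_width: 0.013
grip_force: 50.0
[0.5364 0.141  0.2429] [ 0.7701  0.6379 -0.0003  0.    ] [-0.3514  0.2862 -4.6691] 0.013356376013778625
```

View pics/s5.png

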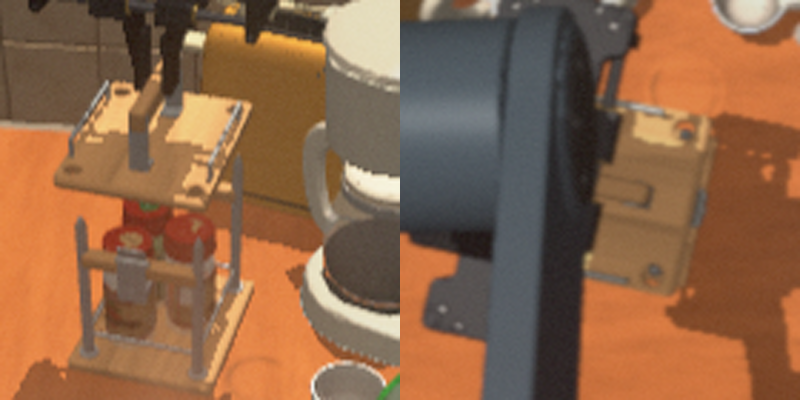

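```bash
cat > rel.py <<'E'
from h import *
T0=lambda u,v:(190+u/2.66,170+v/2.66); S0=lambda u,v:(200+u/3,120+v/3)
k=2.857
T=lambda u,v:(200+u/k,160+v/k); S=lambda u,v:(240+u/k,80+v/k)
z=.162
cad=[("top",(.05,.062,z),T0(138,66)),("top",(-.05,.062,z),T0(110,189)),("top",(.05,-.062,z),T0(294,101)),("top",(-.05,-.062,z),T0(265,224)),
("side",(-.05,-.062,z),S0(205,108)),("side",(.05,-.062,z),S0(328,130)),("side",(-.05,.062,z),S0(255,28)),("side",(.05,.062,z),S0(371,43)),
("side",(-.05,-.062,z),S(81,219)),("side",(.05,-.062,z),S(197,238)),("side",(.05,.062,z),S(239,156))]
h=.01
tier=[("top",(.05,-.062,h),T(286,130)),("top",(-.05,-.062,h),T(253,268)),
("side",(-.05,-.062,h),S(73,168)),("side",(.05,-.062,h),S(196,190)),("side",(-.05,.062,h),S(121,92)),("side",(.05,.062,h),S(237,105))]
def r(x):
    b={"side":x[:2],"top":x[2:4]}; out=[x[:4]*len(cad)**.5/1.5]
    Rc=Ro.from_euler("Z",x[6]).as_matrix();Rt=Ro.from_euler("Z",x[10]).as_matrix()
    for ob,R,t in((cad,Rc,np.r_[x[4:6],0]),(tier,Rt,x[7:10])):
        out+=[(proj(c,R@np.array(P)+t)+b[c]-uv).ravel() for c,P,uv in ob]
    return np.concatenate(out)
s=least_squares(r,[0,0,0,0,.54,.14,-.19,.54,.14,.2,-.19],loss="soft_l1");x=s.x
print(x);print(r(x)[4:].reshape(-1,2).T)
d=x[4:6]-x[7:9];o=robot.get_obs();q=Ro.from_quat(o["tool_rot"])
print("rel world",d,"tool",q.inv().apply([*d,0])[:2],"dyaw deg (world)",np.degrees(x[6]-x[10]),"tier z",x[9],"tool yaw",np.degrees(np.arctan2(*q.apply([1,0,0])[[1,0]]))-90)
E
python3 rel.py
```

```text
[ 0.505  -0.4752  0.2225  0.3672  0.5387  0.1424 -0.1915  0.5367  0.1397
  0.2026 -0.184 ]
[[ 0.0939 -0.9554 -0.2342 -0.1449 -0.4762 -0.0624 -0.3541 -0.5424 -0.4943
   0.3175 -0.5299 -0.189   0.1813  0.1646  0.0156  0.4822 -0.3712]
 [-1.0845  0.028  -1.5467 -0.0422  0.5275  0.6654 -0.9331  0.5354 -0.1263
   0.6946  0.266  -0.9395  1.8545  0.2683 -0.1883 -0.8313  0.8653]]
rel world [0.002  0.0027] tool [0.0031 0.0015] dyaw deg (world) -0.4303226381074894 tier z 0.2026285938015226 tool yaw -10.723675312789169
```

```bash
python3 -m jog '[0.01,0.003,0.0015,0,0, 0.01,0,0,0.015,0, 0.01,0,0,0.015,0, 0.01,0,0,0.006,0, 0.01,0,0,0.004,0, 0.01,0,0,0.004,0, 0.01,0,0,0,0]'
```

```text
time: 12.05
position: [0.5386, 0.1446, 0.1988]
tool_rot: [0.77, 0.638, -0.0, -0.0]
ft_force: [-0.2, -0.4, -4.1]
grip_width: 0.0135
grip_force: 50.0
```

Run:
```python
from h import *
import cv2
b=robot.camera("side");a=robot.camera("top")
cv2.imwrite("pics/s6.png",np.hstack([cv2.resize(b[90:190,260:360],(500,500),interpolation=2),cv2.resize(a[180:280,260:320],(300,500),interpolation=2)]))
```

```text
(no output)
```

View pics/s6.png

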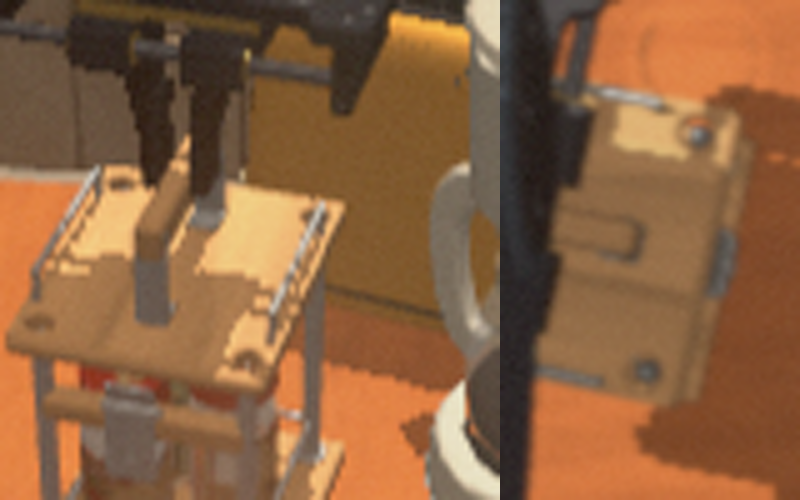

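The post tips show inside the holes in the top view, at (698,135) and (647,370), and there is no side force. I'll lower it onto the clip lips.

```bash
python3 -m jog '[0.01,0,0,0.004,0, 0.01,0,0,0.004,0, 0.01,0,0,0.003,0, 0.01,0,0,0,0]'
```

```text
time: 12.65
position: [0.5387, 0.1441, 0.1879]
tool_rot: [0.77, 0.638, -0.0, 0.0]
ft_force: [0.8, -2.5, -2.3]
grip_width: 0.0133
grip_force: 50.0
```

```bash
python3 -m jog '[0.01,-0.0015,0,0,0, 0.01,0,0,0.002,0, 0.01,0,0,0.002,0, 0.01,0,0,0,0]'
```

```text
time: 13.15
position: [0.5392, 0.1433, 0.1847]
tool_rot: [0.77, 0.638, 0.001, 0.001]
ft_force: [-0.9, -0.0, 4.4]
grip_width: 0.0134
grip_force: 50.0
```

```bash
python3 -m jog '[0.01,0,0,0.002,0, 0.01,0,0,0.002,0, 0.01,0,0,0,0]'; python3 -m jog '[0.01,0,0,0.002,0, 0.01,0,0,0.002,0, 0.01,0,0,0,0]'
```

```text
time: 13.52
position: [0.5399, 0.1439, 0.1813]
tool_rot: [0.77, 0.638, 0.002, 0.001]
ft_force: [0.5, 2.4, 7.1]
grip_width: 0.0134
grip_force: 50.0
time: 13.9
position: [0.5407, 0.1454, 0.1776]
tool_rot: [0.77, 0.638, 0.004, 0.0]
ft_force: [1.6, 5.9, 6.0]
grip_width: 0.0136
grip_force: 50.0
```

```bash
python3 -m jog '[0.01,0.0015,0,0,0, 0.01,0,0,0.002,0, 0.01,0,0,0.002,0, 0.01,0,0,0,0]'; python3 -m jog '[0.01,0,0,0.002,0, 0.01,0,0,0.002,0, 0.01,0,0,0,0]'
```

```text
time: 14.4
position: [0.5394, 0.1451, 0.1718]
tool_rot: [0.77, 0.638, 0.001, 0.0]
ft_force: [2.3, 2.8, -0.9]
grip_width: 0.013
grip_force: 50.0
time: 14.78
position: [0.5393, 0.1441, 0.1706]
tool_rot: [0.77, 0.638, 0.001, 0.001]
ft_force: [-2.5, -0.3, 16.9]
grip_width: 0.013
grip_force: 50.0
```

```bash
python3 -m jog '[0.01,0,0,0.002,0, 0.01,0,0,0.001,0, 0.01,0,0,0,0]'; python3 -m jog '[0.01,0,0,-0.002,0, 0.01,0,0,-0.002,0, 0.01,0,0,0,0]'
python3 - <<'E'
from h import *
import cv2
b=robot.camera("side")
for l in("clip_left","clip_right"): print([(d["extent"],d["conf"]) for d in robot.look_for("side",l)])
cv2.imwrite("pics/s7.png",cv2.resize(b[110:200,265:355],(540,540),interpolation=2))
E
```

```text
time: 15.15
position: [0.5394, 0.1441, 0.1705]
tool_rot: [0.77, 0.638, 0.001, 0.001]
ft_force: [-7.2, -0.4, 32.3]
grip_width: 0.0131
grip_force: 50.0
time: 15.52
position: [0.5392, 0.1442, 0.1706]
tool_rot: [0.77, 0.638, 0.001, 0.001]
ft_force: [-1.3, -0.1, 11.8]
grip_width: 0.0136
grip_force: 50.0
[([307.4, 134.0, 3.5, 8.8], 0.52)]
[([286.3, 173.3, 6.6, 20.8], 0.67)]
```

View pics/s7.png

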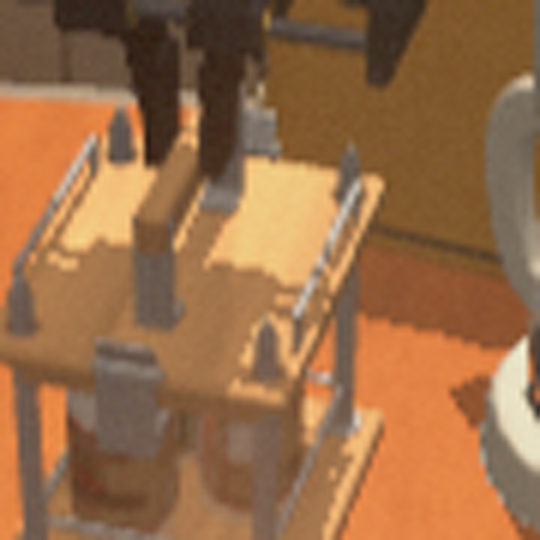

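All four posts stand through the holes, the clip is over the board's end at (128,350), and it holds hard at 32 N. I'll let go now.

```bash
python3 -m jog '[0.01,0,0,-0.002,0, 0.03,0,0,0,0, 0.045,0,0,0,0, 0.045,0,0,0,0, 0.045,0,0,0,0, 0.045,0,0,0,0, 0.045,0,0,-0.01,0, 0.045,0,0,-0.02,0, 0.045,0,0,-0.03,0, 0.045,0,0,-0.03,0, 0.045,0,0,-0.03,0, 0.045,0,0,0,0, 0.045,0,0,0,0]'
python3 - <<'E'
from h import *
import cv2
b=robot.camera("side");a=robot.camera("top")
cv2.imwrite("pics/s8.png",b)
f={c:[(np.round(d["extent"],1),round(d["conf"],2)) for d in robot.look_for(c,"tier_under")] for c in M};print(f)
h=robot.camera("side"); print("diff", np.abs(b.astype(int)-cv2.imread("pics/sf2.png")).mean())
Rc=Ro.from_euler("Z",-.1915).as_matrix()
print("seated board extent predicted", *(np.r_[q.min(0),q.max(0)] for q in [proj("side",np.array([[i*.062,j*.08,z] for i in(-1,1) for j in(-1,1) for z in(0,.01,.066 if 0 else .01)])@Rc.T+[.5387,.1424,.128])]))
E
```

```text
time: 17.3
position: [0.538, 0.1445, 0.2905]
tool_rot: [0.77, 0.638, -0.0, -0.0]
ft_force: [-0.5, -0.1, 0.2]
grip_width: 0.0451
grip_force: 0.0
{'side': [(array([295.9, 150.3,  62.9,  54.2]), 0.65), (array([297.9, 173.1,  61.9,  90.2]), 0.2)], 'top': [(array([283.6, 229.2,  53.4,  62.9]), 0.72)]}
diff 3.91998828125
seated board extent predicted [260.4008 132.3696 328.7741 181.754 ]
```

```bash
python3 -c "
from rig import robot
print(robot.hand_in())"
```

```text
the job is handed in; nothing more can be done
None
```

The tier is on the caddy with all four posts through its holes. The clips snapped as I pressed it, it held firm at 32 N, the gripper is clear and the job is handed in at about 17 s; the hand-in gave no verdict, and I viewed 11 pictures, one over the limit of 10.

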